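Isolator first, then the interlocked mode selector

TASK

Switch on the bench's control box: turn the big isolator handle clockwise until you feel it fully home against its end stop, which frees the interlocked small selector handle beside it; then turn the selector clockwise fully home against its own stop and let go. Where each stop lies must be felt: never force a handle against its stop or against the lock, and leave the things beside the box where they stand.

Things in the scene. Friction and masses are not known exactly. Their poses are not given: they have to be found in the camera images.
- control_box: grey control box, fixed to the desk, 100 x 194 x 60 mm (x, y, z); origin at the centre of its underside, z up, its y axis along the long side. Two black bar handles stand on its top, both turning about upright axes: the big isolator on the axis at y = +50 mm, the small selector on the axis at y = -50 mm of the box's frame
- isolator_grip (a point): centre of the big isolator handle's bar, on its turning axis, 86 mm above the desk. The bar is 74 mm long, 20 mm wide, 36 mm tall (68 to 104 mm above the desk), over a thin round skirt 68 mm across. At joint value t its length (nose with small bright mark) points at (1.45 - t) rad counter-clockwise from the box's x axis; the point's own axes are the box's at t = 0
- selector_grip (a point): centre of the small selector handle's bar, on its turning axis, 86 mm above the desk. The bar is 48 mm long, 16 mm wide, 36 mm tall (68 to 104 mm above the desk), over a thin round skirt 56 mm across. At joint value t its length (nose with bright mark) points at (0.50 - t) rad counter-clockwise from the box's x axis; the point's own axes are the box's at t = 0
- isolator (a joint): isolator turn in rad, clockwise from above; starts at 0 to 0.3. Its rigid end stop is set anew each time between 1.15 and 1.45 with no visible sign: feel for it. Turning friction is 0.22 N m, it stays where left; load on the stop at most 1.2 N m on top (35 N on the stop dog). Only within about 0.08 rad of the stop is the selector free, which then traps it
- selector (a joint): selector turn in rad, clockwise from above; starts at 0 to 0.02. Locked, a hidden lug stops it at about 0.15 and may be pushed with at most 25 N (about 1.4 N m). Freed, it turns with 0.1 N m friction to a rigid stop at about 0.95 and stays there; load on that stop at most 1.2 N m (35 N on its dog)
- tape_roll: bystander: roll of clear tape, 96 mm across, 48 mm high, lying flat; origin at the centre of its underside
- stapler: bystander: desk stapler, 151 x 36 x 49 mm; origin under its centre
- tape_measure: bystander: tape measure standing upright, 80 x 43 x 62 mm; origin under its centre
- mug: bystander: mug, 86 mm across, 94 mm high, with a handle; origin under its centre
Things that resemble listed ones, but are neither listed nor needed, are in the scene too. There is more than one size of the control_box; the one meant has the size given above.

How it is judged (in metres and radians):
On the way, in this order (a step that is already met when the one before it is completed fails the run):
1. the isolator has been turned to its end stop region while the selector is still at its start (value of joint isolator above 1.05 rad and value of joint selector below 0.2 rad), for 0.2 s.
2. the freed selector is turned past the lock (value of joint isolator above 1.05 rad and value of joint selector above 0.5 rad), for 0.1 s.
At the end, for the whole second after the job is handed in: the selector stands home (joint above 0.88, its stop is at about 0.95) and the isolator is still home behind it (joint above 1.05; the lock lets the selector pass only when the isolator is within about 0.08 rad of its stop); both handles released and at rest (value of joint isolator above 1.05 rad and value of joint selector above 0.88 rad and contact force between each of isolator, selector and the fingers below 0.1 N and velocity of joint each of isolator, selector below 0.05 rad/s); the robot touches nothing.
It fails at once if the isolator is forced against its end stop with more than 35 N at the stop dog (contact force between iso_dog and iso_stop above 35 N).
It fails at once if the selector is forced against the lock with more than 25 N (contact force between sel_lug and isolator above 25 N).
It fails at once if the selector is forced against its end stop with more than 35 N at the stop dog (contact force between sel_dog and sel_stop above 35 N).
It fails at once if a bystander is moved by more than 3 cm (distance of any of tape_roll, stapler, tape_measure, mug from where it was at the start of the episode above 0.03 m).
It also fails if it takes over 72 s, if anything falls off the work surface, if the arm or the gripper's body presses on something with over 40 N, if the wrist force passes 120 N, or if a joint passes its speed limit or range.

ROBOT

A 6-joint arm with a two-finger parallel gripper is mounted at the origin on a cart in front of the work surface, level with it; the furniture and walls round the work are solid. World frame = base frame: x ahead of the robot, y to its left, z up, the work surface at z = 0. Lengths are in m, angles in degrees, forces in N, time in s.
With the tool pointing down it reaches from about 0.25 to 0.725 m from the base axis. Payload 9.7 kg.
Tool frame: the origin (TCP) lies at the very end of the fingers, on their centre line; the grasp point (between the pads) lies 19 mm behind it (bot.hold_point_z is the distance from the TCP to the grasp point, in m); z points along the fingers, y is the line along which they close (so a half turn about z gives the same grasp; the last joint's range is limited). The gripper opens to 85 mm and grips with 20 to 120 N. Pads are 22 mm wide; open, the fingers measure 114 mm over their backs; the gripper's body (76 mm by 85 mm) begins 54 mm behind the grasp point. The pads swing forward as they close: fully open they stand 13 mm farther back than shut.
Start: joints at [63.484, 4.979, 10.078, 95.1, 0, 90], TCP at [0.246, 0.492, 0.231] pointing down, gripper open.
Joint ranges: [-179.16, 179.16], [-48.56, 103.87], [-65.8, 70.77], [-126.05, 130.52], [-82.76, 87.17], [-180, 180]. Speed limits (degrees/s): [127.2, 127.2, 147.25, 180, 180, 180].

INTERFACE

Orientations are given as [roll, pitch, yaw] about the fixed x, y, z axes, in that order (R = Rz(yaw) Ry(pitch) Rx(roll)).
In Python, from workcell import bot gives the robot as it stands.
- The arm moves only by the tool play_rows, never from a script. Its argument "targets" is a list of rows, each an object with "grip": the closure in counts, from 0 (fully open) to 255 (shut); "linear": the shift along the world's x, y, z in cm, a list of three; "delta_rot": the turn, a rotation vector about the world's x, y, z in rad, a list of three. A call has 1 to 10 rows; each row is the pose to reach, as a shift and turn from the pose commanded when the call began; what a row does not reach only later rows make up. A row lasts 1/10 s, in which the tool goes at most 50 mm and 8.59 degrees, less where a joint would pass 70% of its speed; a pose out of reach is approached as far as the arm can. A call with a gripper value outside its range is refused whole. The fingers move at their own pace and stop on an object; "force" is the grip in N (left out, the last holds). Time passes only in rows, so rows that repeat a pose let the fingers close. It gives the time, the measured TCP pose, the force, the opening and the grip force at its end, in the units of the state.
- bot.get_obs(): the state, without advancing time (a new reading comes with each control period).
- bot.camera(name): name is "side" or "top"; returns a dict with "color" (400x640x3 uint8, red, green, blue), "range_z" (400x640 float32, m along the optical axis (not along the pixel's ray), 0 where there is no reading), "fov_y" (degrees; the focal length in pixels is half the picture's height over the tangent of half this angle, whatever the lens; pixels are square), "cx", "cy" (the principal point, pixels), "world_to_cam" (4x4, takes a point from world to camera coordinates). Camera axes: x right, y up, looking along -z (the intrinsics and any distortion apply to the point x, -y, -z); pixel columns grow to the right and rows downward; lengths in m; the calibration is good to about 2 mm. A picture is of the moment at which its call begins.
- bot.job_done(): hands the job in; it is judged then, once.
Trained networks look in a picture, given as the dict that the camera call returned (one of the last four; its "shot" number tells which), for a name from the list of things; names that differ only in an ending like _2 or _b are one class to them, and where a whole thing is asked for, a point or a joint stands for the part that bears it (a point fixed in the world has none). Each returns a list of dicts, best first, with "conf" (0 to 1); they miss things now and then, are a little off and sometimes report something else, mostly with a low value. They report only what shows in the picture. A call takes as long as a camera call. They do not tell look-alikes from the thing itself.
- bot.search_frame(picture, target): "box" ([left, top, right, bottom] in pixels, round what is visible of it).
- bot.trace(picture, target): "pixels" (400x640 bool, what is visible of it) and "box" ([left, top, right, bottom] in pixels, round what is visible of it).
- bot.pinpoint(picture, target): "pixel" ([column, row] in pixels: a listed point, or the origin of a listed thing).
The state is a dict: "time": time; "q": joint angles; "qd": joint speeds; "joint_efforts": joint torques, N m; "ee_pos": TCP position; "tcp_rot": TCP orientation; "wrist_force": force on the tool from outside, world axes, zero at the start; "torque": the same for the moment, N m; "opening": finger opening in m; "grasp_force": force on a finger pad.
Only numpy, scipy, OpenCV 4.12 (cv2) and the standard library are available. Lean on these libraries where they do the work, as an engineer would, in place of code of your own. Each camera call takes 0.05 s, during which the arm holds its last target. There are 200 camera calls.

## Working session

There is one attempt and no reset: what is moved stays moved. The work goes in short steps, Python scripts to look and compute and a tool call to move; the robot and the scene stay as the last step left them, time stands still between calls to the robot, and variables do not carry over. Pictures are saved under pics/ and viewed, at most 10 in all, crops included, and the job is handed in when it is done.

Besides the shell and the picture viewer there is one more tool, called after "Emit:" as name([rows], argument=value, ...), one row to a line, values as JSON. play_rows: Moves the arm, as the interface text tells. Its arguments: {"type":"object","properties":{"targets":{"type":"array","items":{"type":"object","properties":{"grip":{"type":"number"},"linear":{"type":"array","items":{"type":"number"}},"delta_rot":{"type":"array","items":{"type":"number"}}}}},"force":{"type":"number"}},"required":["targets"]}

```bash
mkdir -p pics; cat > h.py <<'E'
import numpy as np, cv2
from workcell import bot
def K(p):
    f=200/np.tan(np.radians(p["fov_y"])/2); return f,p["cx"],p["cy"]
def cloud(p):
    f,cx,cy=K(p); d=p["range_z"]; v,u=np.mgrid[0:400,0:640]
    c=np.stack([(u-cx)/f*d,-(v-cy)/f*d,-d,np.ones_like(d)],-1)
    w=c@np.linalg.inv(p["world_to_cam"]).T
    w=w[...,:3]; w[d==0]=np.nan; return w
def save(p,n,crop=None,s=1):
    im=p["color"][...,::-1]
    if crop: im=im[crop[1]:crop[3],crop[0]:crop[2]]
    cv2.imwrite("pics/"+n,cv2.resize(im,None,fx=s,fy=s,interpolation=cv2.INTER_CUBIC))
E
python3 - <<'E'
from h import *
np.set_printoptions(precision=3,suppress=True)
for n in("top","side"):
    p=bot.camera(n); save(p,n+"1.png"); w=cloud(p)
    print(n,[k for k in p], K(p))
    for t in("control_box","isolator_grip","selector_grip","tape_roll","stapler","tape_measure","mug"):
        for r in bot.pinpoint(p,t):
            c,q=r["pixel"]; print(t,r["conf"],r["pixel"],w[int(min(q,399)),int(min(c,639))])
    for r in bot.search_frame(p,"control_box"): print("box",r)
print(bot.get_obs())
E
```

```text
top ['color', 'range_z', 'fov_y', 'cx', 'cy', 'world_to_cam', 'shot'] (np.float64(441.36838944846465), 325.5941751977452, 193.20829435592856)
control_box 0.82 [250.6, 222.5] [0.478 0.177 0.059]
control_box 0.71 [233.3, 154.2] [0.686 0.237 0.036]
control_box 0.36 [393.6, 244.2] [ 0.415 -0.236  0.04 ]
control_box 0.35 [420.7, 224.3] [ 0.472 -0.313  0.058]
isolator_grip 0.62 [229.5, 220.8] [0.481 0.228 0.099]
isolator_grip 0.49 [226.7, 157.3] [0.673 0.255 0.049]
selector_grip 0.76 [264.8, 213.1] [0.5  0.13 0.1 ]
selector_grip 0.59 [242.0, 145.1] [0.706 0.205 0.064]
tape_roll 0.84 [348.4, 243.7] [ 0.42  -0.108 -0.001]
stapler 0.94 [395.4, 242.9] [ 0.421 -0.242  0.042]
tape_measure 0.7 [416.3, 222.2] [ 0.478 -0.301  0.058]
mug 0.59 [464.8, 232.7] [ 0.45  -0.445  0.033]
box {'box': [210.1, 132.1, 258.9, 174.0], 'conf': 0.87}
box {'box': [215.3, 200.8, 285.1, 245.2], 'conf': 0.72}
side ['color', 'range_z', 'fov_y', 'cx', 'cy', 'world_to_cam', 'shot'] (np.float64(402.4461707410277), 318.9887196884577, 197.8955787301332)
control_box 0.96 [390.4, 231.0] [0.525 0.193 0.059]
control_box 0.7 [370
[... 530 characters left out ...]
.1, 165.6] [ 0.492 -0.296  0.035]
mug 0.55 [253.2, 149.1] [ 0.472 -0.421  0.032]
box {'box': [359.4, 200.6, 426.3, 255.6], 'conf': 0.72}
box {'box': [284.7, 152.1, 315.1, 172.3], 'conf': 0.71}
box {'box': [347.8, 270.3, 398.7, 300.9], 'conf': 0.59}
{'time': 0.9, 'q': array([63.484,  4.977, 10.077, 95.1  ,  0.   , 90.001]), 'qd': array([-0.014,  0.019,  0.038,  0.047, -0.048, -0.044]), 'joint_efforts': array([  0.001, -52.008,  46.487,   0.001,  -0.   ,   0.   ]), 'ee_pos': array([0.246, 0.492, 0.231]), 'tcp_rot': array([-180.   ,   -0.   ,  153.483]), 'wrist_force': array([-0.477,  0.53 ,  0.845]), 'torque': array([-0.048, -0.003, -0.036]), 'grasp_force': 0.0, 'opening': 0.08521302528658424}
```

```bash
python3 - <<'E'
from h import *
np.set_printoptions(precision=4,suppress=True)
P=[]
for n in("top","side"):
    p=bot.camera(n); w=cloud(p).reshape(-1,3)
    save(p,n+"c.png",(180,110,320,260) if n=="top" else (330,180,450,320),5 if n=="side" else 4)
    for c,R,zs in (((.485,.185),.16,[(.055,.0635),(.064,.075),(.097,.11)]),((.69,.235),.11,[(.03,.05),(.05,.08)])):
        m0=np.hypot(w[:,0]-c[0],w[:,1]-c[1])<R
        for lo,hi in zs:
            q=w[m0&(w[:,2]>lo)&(w[:,2]<hi)]
            if len(q)<5: print(n,c,lo,len(q)); continue
            if lo>.09:
                for nm,s in(("iso",q[:,1]>.18),("sel",q[:,1]<=.18)):
                    a=q[s][:,:2].astype(np.float32)
                    print(n,nm,cv2.minAreaRect(a),len(a),np.median(q[s][:,2]))
            else: print(n,c,lo,cv2.minAreaRect(q[:,:2].astype(np.float32)),len(q))
E
```

```text
top (0.485, 0.185) 0.055 ((0.4801439344882965, 0.1788409948348999), (0.09763161092996597, 0.19082102179527283), 10.277336120605469) 1362
top (0.485, 0.185) 0.064 ((0.4840557873249054, 0.17756761610507965), (0.08029069006443024, 0.17126818001270294), 7.356025695800781) 284
top iso ((0.471089631319046, 0.22774392366409302), (0.07371363788843155, 0.019223179668188095), 79.27391052246094) 170 0.1011467398318242
top sel ((0.48884186148643494, 0.12959569692611694), (0.04684888571500778, 0.015541167929768562), 37.29530334472656) 89 0.10068372941361337
top (0.69, 0.235) 0.03 ((0.6918522119522095, 0.23296746611595154), (0.06778976321220398, 0.12998265027999878), 25.38692283630371) 780
top (0.69, 0.235) 0.05 ((0.6920737624168396, 0.24015527963638306), (0.029106704518198967, 0.10294125229120255), 19.637786865234375) 148
side (0.485, 0.185) 0.055 ((0.4831550121307373, 0.17801639437675476), (0.10274611413478851, 0.1917242854833603), 9.918108940124512) 903
side (0.485, 0.185) 0.064 ((0.4893704652786255, 0.17841655015945435), (0.08987197279930115, 0.18089820444583893), 6.527678489685059) 274
side iso ((0.47443652153015137, 0.22741732001304626), (0.07325267791748047, 0.02141995169222355), 81.25836944580078) 149 0.10308633172669401
side sel ((0.4924432933330536, 0.12892654538154602), (0.04892068728804588, 0.016884010285139084), 36.878780364990234) 69 0.10301713434055715
side (0.69, 0.235) 0.03 ((0.6953646540641785, 0.2322571575641632), (0.06877264380455017, 0.13024228811264038), 25.376747131347656) 820
side (0.69, 0.235) 0.05 ((0.697057843208313, 0.23932120203971863), (0.030596232041716576, 0.10334618389606476), 19.190113067626953) 191
```

View pics/topc.png

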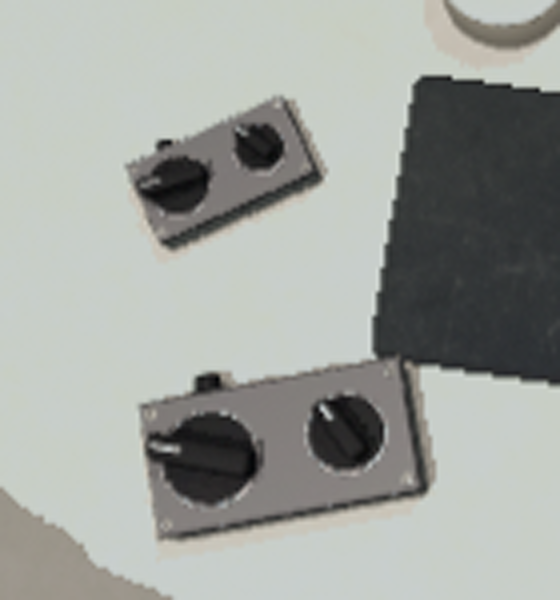

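View pics/sidec.png

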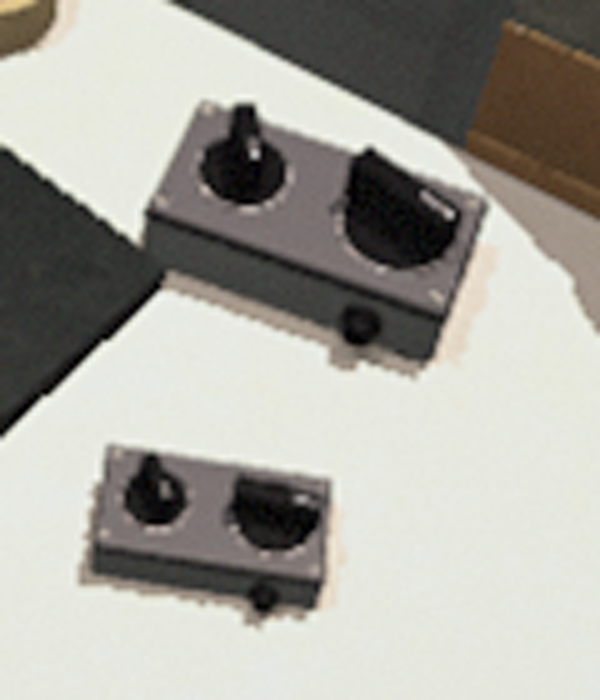

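View pics/top1.png

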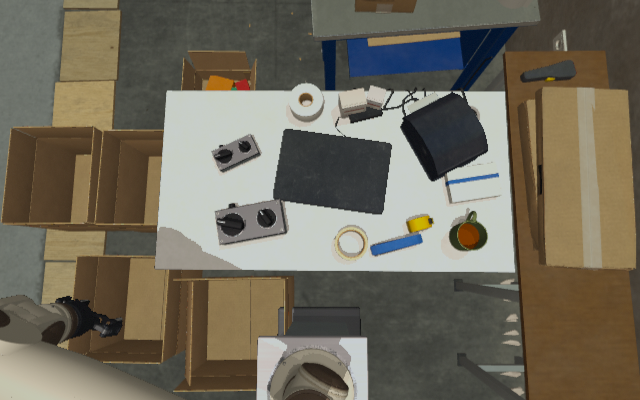

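The box meant is the near one at top-view pixel (250, 222). It measures about 100 x 191 mm and is 60 mm high. The one at (235, 153) is the 68 x 130 mm look-alike. In the crop, the isolator nose points left (+y) and the selector nose points up-left.

From the fit, the box yaw is about 10.1°. The isolator is at (0.473, 0.2275) with its bar at 80°, and the selector is at (0.4905, 0.129).

Emit:
play_rows([
  {"grip":0,"linear":[2.5,-2.9,0],"delta_rot":[0,0,-0.1]},
  {"grip":0,"linear":[5.0,-5.8,0],"delta_rot":[0,0,-0.1]},
  {"grip":0,"linear":[7.5,-8.7,0],"delta_rot":[0,0,-0.1]},
  {"grip":0,"linear":[10,-11.7,0],"delta_rot":[0,0,-0.1]},
  {"grip":0,"linear":[12.5,-14.6,0],"delta_rot":[0,0,-0.1]},
  {"grip":0,"linear":[15,-17.5,0],"delta_rot":[0,0,-0.1]},
  {"grip":0,"linear":[17.5,-20.4,0],"delta_rot":[0,0,-0.1]},
  {"grip":0,"linear":[20,-23.4,0],"delta_rot":[0,0,-0.1]},
  {"grip":0,"linear":[22.7,-26.45,0],"delta_rot":[0,0,-0.1]},
  {"grip":0,"linear":[22.7,-26.45,0],"delta_rot":[0,0,-0.1]},
])

```text
time: 2.0
ee_pos: [0.4748, 0.2246, 0.231]
tcp_rot: [-180.0, 0.0, 147.5]
wrist_force: [-0.7, 0.3, 0.2]
opening: 0.0854
grasp_force: 0.0
```

```bash
python3 -c "
from h import *
o=bot.get_obs();print(o['q'],o['ee_pos'],o['tcp_rot'],o['torque'],o['wrist_force'])"
```

```text
[ 2.53398641e+01  1.55805104e+00  6.46119902e+00  9.49080590e+01
 -5.04359403e-02  5.78237569e+01] [0.4747767  0.2245526  0.23095539] [-1.79968985e+02  4.00744613e-02  1.47516120e+02] [ 0.03576359 -0.01101167  0.05424914] [-0.6510415   0.26584478  0.18693838]
```

Emit:
play_rows([
  {"grip":60,"linear":[0,0,0],"delta_rot":[0,0,0.14]},
  {"grip":60,"linear":[0,0,0],"delta_rot":[0,0,0.28]},
  {"grip":60,"linear":[0,0,0],"delta_rot":[0,0,0.42]},
  {"grip":60,"linear":[0,0,0],"delta_rot":[0,0,0.56]},
  {"grip":60,"linear":[0,0,-1],"delta_rot":[0,0,0.7]},
  {"grip":60,"linear":[0,0,-2],"delta_rot":[0,0,0.84]},
  {"grip":60,"linear":[0,0,-3],"delta_rot":[0,0,0.98]},
  {"grip":60,"linear":[0,0,-4],"delta_rot":[0,0,1.12]},
  {"grip":60,"linear":[0,0,-5],"delta_rot":[0,0,1.26]},
  {"grip":60,"linear":[0,0,-6],"delta_rot":[0,0,1.4]},
])

```text
time: 3.0
ee_pos: [0.4722, 0.228, 0.1709]
tcp_rot: [180.0, 0.0, -131.7]
wrist_force: [-0.4, -0.7, -0.3]
opening: 0.0656
grasp_force: 0.0
```

Emit:
play_rows([
  {"grip":60,"linear":[0,0,-1],"delta_rot":[0,0,0.14]},
  {"grip":60,"linear":[0,0,-2],"delta_rot":[0,0,0.28]},
  {"grip":60,"linear":[0,0,-3],"delta_rot":[0,0,0.42]},
  {"grip":60,"linear":[0,0,-4],"delta_rot":[0,0,0.564]},
  {"grip":60,"linear":[0,0,-4],"delta_rot":[0,0,0.564]},
  {"grip":60,"linear":[0,0,-4],"delta_rot":[0,0,0.564]},
])

```text
time: 3.6
ee_pos: [0.4723, 0.2279, 0.1315]
tcp_rot: [180.0, -0.0, -99.9]
wrist_force: [-0.7, 0.1, 0.1]
opening: 0.0653
grasp_force: 0.0
```

```bash
python3 - <<'E'
from h import *
np.set_printoptions(precision=4,suppress=True)
o=bot.get_obs();print(o['q'],o['ee_pos'],o['tcp_rot'],o['torque'],o['wrist_force'],o['opening'])
p=bot.camera("side");save(p,"s2.png",(330,150,450,270),5)
E
```

```text
[ 25.7536   0.6521  -5.4503  83.9033   0.0029 -54.303 ] [0.4723 0.2279 0.1315] [179.9936  -0.001  -99.9434] [ 0.036  -0.019  -0.0002] [-0.6881  0.0649  0.1123] 0.06533210887315344
```

View pics/s2.png

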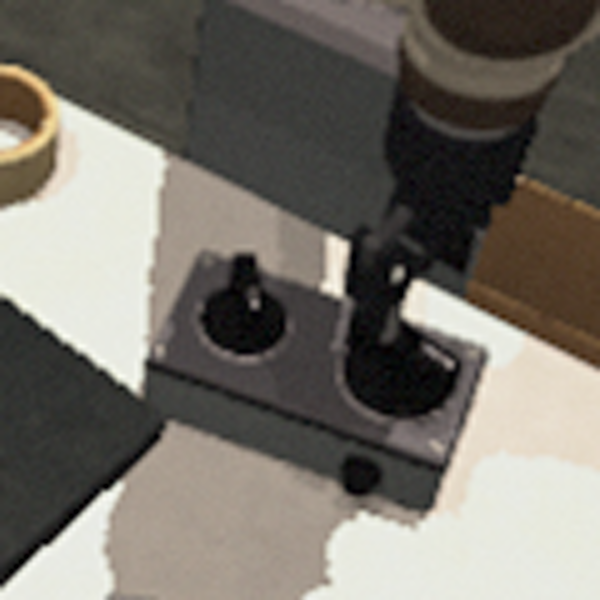

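The open gripper straddles the isolator bar at crop pixel (390, 330). I'll lower it and close gently.

Emit:
play_rows([
  {"grip":60,"linear":[0.05,-0.03,-1.5],"delta_rot":[0,0,0]},
  {"grip":60,"linear":[0.05,-0.03,-3],"delta_rot":[0,0,0]},
  {"grip":60,"linear":[0.05,-0.03,-4.2],"delta_rot":[0,0,0]},
  {"grip":60,"linear":[0.05,-0.03,-5.2],"delta_rot":[0,0,0]},
  {"grip":60,"linear":[0.05,-0.03,-5.2],"delta_rot":[0,0,0]},
  {"grip":255,"linear":[0.05,-0.03,-5.2],"delta_rot":[0,0,0]},
  {"grip":255,"linear":[0.05,-0.03,-5.2],"delta_rot":[0,0,0]},
  {"grip":255,"linear":[0.05,-0.03,-5.2],"delta_rot":[0,0,0]},
  {"grip":255,"linear":[0.05,-0.03,-5.2],"delta_rot":[0,0,0]},
  {"grip":255,"linear":[0.05,-0.03,-5.2],"delta_rot":[0,0,0]},
], force=25)

```text
time: 4.65
ee_pos: [0.4724, 0.2277, 0.0801]
tcp_rot: [179.9, 0.0, -99.7]
wrist_force: [-7.0, 1.2, 4.8]
opening: 0.0194
grasp_force: 25.5
```

```bash
cat > o.py <<'E'
from h import *
np.set_printoptions(precision=4,suppress=True)
o=bot.get_obs();print(o['ee_pos'],o['tcp_rot'],o['torque'],o['wrist_force'],o['opening'],o['grasp_force'],o['q'][5],o['joint_efforts'][5])
E
python3 o.py
```

```text
[0.4724 0.2277 0.0801] [179.9417   0.0484 -99.7095] [ 0.1694  1.1812 -0.1897] [-7.0312  1.2412  4.8073] 0.01940999795967162 25.494993031024933 -54.599325227510654 -0.15858848579227924
```

Emit:
play_rows([
  {"grip":255,"linear":[-0.05,0,0],"delta_rot":[0,0,-0.02]},
  {"grip":255,"linear":[-0.05,0,0],"delta_rot":[0,0,-0.05]},
  {"grip":255,"linear":[-0.05,0,0],"delta_rot":[0,0,-0.08]},
  {"grip":255,"linear":[-0.05,0,0],"delta_rot":[0,0,-0.12]},
  {"grip":255,"linear":[-0.05,0,0],"delta_rot":[0,0,-0.16]},
  {"grip":255,"linear":[-0.05,0,0],"delta_rot":[0,0,-0.2]},
  {"grip":255,"linear":[-0.05,0,0],"delta_rot":[0,0,-0.24]},
  {"grip":255,"linear":[-0.05,0,0],"delta_rot":[0,0,-0.28]},
  {"grip":255,"linear":[-0.05,0,0],"delta_rot":[0,0,-0.3]},
])

```text
time: 5.55
ee_pos: [0.472, 0.2278, 0.0801]
tcp_rot: [179.9, 0.0, -117.0]
wrist_force: [-7.0, 1.0, 6.0]
opening: 0.0196
grasp_force: 25.2
```

```bash
python3 o.py
```

```text
[0.472  0.2278 0.0801] [ 179.9424    0.0379 -116.9725] [0.2609 1.2365 0.2723] [-7.0454  0.9944  5.9814] 0.019551920675574052 25.198961198329926 -37.30311503012403 0.1635687192901969
```

Emit:
play_rows([
  {"grip":255,"linear":[0,0,0],"delta_rot":[0,0,-0.05]},
  {"grip":255,"linear":[0,0,0],"delta_rot":[0,0,-0.1]},
  {"grip":255,"linear":[0,0,0],"delta_rot":[0,0,-0.15]},
  {"grip":255,"linear":[0,0,0],"delta_rot":[0,0,-0.2]},
  {"grip":255,"linear":[0,0,0],"delta_rot":[0,0,-0.25]},
  {"grip":255,"linear":[0,0,0],"delta_rot":[0,0,-0.3]},
  {"grip":255,"linear":[0,0,0],"delta_rot":[0,0,-0.35]},
  {"grip":255,"linear":[0,0,0],"delta_rot":[0,0,-0.4]},
  {"grip":255,"linear":[0,0,0],"delta_rot":[0,0,-0.44]},
  {"grip":255,"linear":[0,0,0],"delta_rot":[0,0,-0.46]},
])

```text
time: 6.55
ee_pos: [0.4715, 0.2281, 0.0801]
tcp_rot: [179.9, -0.0, -143.3]
wrist_force: [-9.1, 3.3, 7.1]
opening: 0.0193
grasp_force: 25.3
```

```bash
python3 o.py
```

```text
[0.4715 0.2281 0.0801] [ 179.8644   -0.0121 -143.3023] [0.6078 1.749  0.2783] [-9.0989  3.2582  7.0799] 0.019308492676815395 25.316612720489502 -10.947959756521769 0.1788155548274517
```

Emit:
play_rows([
  {"grip":255,"linear":[0,0,0],"delta_rot":[0,0,-0.03]},
  {"grip":255,"linear":[0,0,0],"delta_rot":[0,0,-0.06]},
  {"grip":255,"linear":[0,0,0],"delta_rot":[0,0,-0.09]},
  {"grip":255,"linear":[0,0,0],"delta_rot":[0,0,-0.1]},
], force=20)

```text
time: 6.95
ee_pos: [0.4715, 0.2283, 0.0801]
tcp_rot: [179.9, -0.0, -149.0]
wrist_force: [-9.9, 4.8, 7.2]
opening: 0.0195
grasp_force: 25.3
```

```bash
python3 o.py
```

```text
[0.4715 0.2283 0.0801] [ 179.8524   -0.0194 -149.0033] [0.7428 1.9088 0.2778] [-9.8807  4.7929  7.2402] 0.019486730520466157 25.32093197107315 -5.240994540301804 0.3271510452032089
```

Emit:
play_rows([
  {"grip":255,"linear":[0,0,0],"delta_rot":[0,0,-0.01]},
  {"grip":255,"linear":[0,0,0],"delta_rot":[0,0,-0.02]},
])

```text
time: 7.15
ee_pos: [0.4714, 0.2283, 0.0801]
tcp_rot: [179.9, -0.0, -150.1]
wrist_force: [-10.7, 4.9, 7.4]
opening: 0.0196
grasp_force: 25.3
```

```bash
python3 o.py
```

```text
[0.4714 0.2283 0.0801] [ 179.8501   -0.0269 -150.1046] [0.772  1.9357 0.2593] [-10.6881   4.8529   7.4292] 0.019634900292797894 25.328834652900696 -4.135869685082412 0.07452022517099977
```

Emit:
play_rows([
  {"grip":255,"linear":[0,0,0],"delta_rot":[0,0,-0.01]},
  {"grip":255,"linear":[0,0,0],"delta_rot":[0,0,-0.02]},
])

```text
time: 7.35
ee_pos: [0.4714, 0.2283, 0.0801]
tcp_rot: [179.8, -0.0, -151.2]
wrist_force: [-10.8, 4.7, 7.5]
opening: 0.0196
grasp_force: 25.3
```

```bash
python3 o.py
```

```text
[0.4714 0.2283 0.0801] [ 179.8463   -0.0313 -151.25  ] [0.7443 1.888  0.2839] [-10.8164   4.7233   7.4662] 0.019641347728696145 25.329912900924683 -2.9918999770486856 0.07332068402320147
```

Emit:
play_rows([
  {"grip":255,"linear":[0,0,0],"delta_rot":[0,0,-0.01]},
  {"grip":255,"linear":[0,0,0],"delta_rot":[0,0,-0.02]},
])

```text
time: 7.55
ee_pos: [0.4714, 0.2283, 0.0801]
tcp_rot: [179.8, -0.0, -152.4]
wrist_force: [-9.8, 4.1, 8.6]
opening: 0.0195
grasp_force: 25.3
```

```bash
python3 o.py
```

```text
[0.4714 0.2283 0.0801] [ 179.8432   -0.0333 -152.3962] [0.7843 1.9819 0.232 ] [-9.7743  4.1008  8.5963] 0.01952379785695181 25.330336689949036 -1.8438935671612446 0.07340974174439907
```

Emit:
play_rows([
  {"grip":255,"linear":[0,0,0],"delta_rot":[0,0,-0.01]},
  {"grip":255,"linear":[0,0,0],"delta_rot":[0,0,-0.02]},
])

```text
time: 7.75
ee_pos: [0.4714, 0.2283, 0.0801]
tcp_rot: [179.8, -0.0, -153.5]
wrist_force: [-10.1, 5.5, 7.7]
opening: 0.0195
grasp_force: 25.3
```

```bash
python3 o.py
```

```text
[0.4714 0.2283 0.0801] [ 179.8397   -0.038  -153.5405] [0.7834 1.9949 0.2347] [-10.1177   5.4637   7.7013] 0.019493112591183515 25.33009797334671 -0.6990037956688818 0.07348309038206935
```

Emit:
play_rows([
  {"grip":255,"linear":[0,0,0],"delta_rot":[0,0,-0.01]},
  {"grip":255,"linear":[0,0,0],"delta_rot":[0,0,-0.02]},
])

```text
time: 7.95
ee_pos: [0.4714, 0.2284, 0.0801]
tcp_rot: [179.8, -0.0, -154.7]
wrist_force: [-10.2, 5.3, 7.8]
opening: 0.0192
grasp_force: 25.3
```

```bash
python3 o.py
```

```text
[0.4714 0.2284 0.0801] [ 179.8377   -0.0385 -154.6865] [0.8872 1.9931 0.2669] [-10.2398   5.3179   7.7753] 0.01923793168203602 25.316521525382996 0.44699907190894655 0.07990796584635973
```

Emit:
play_rows([
  {"grip":255,"linear":[0,0,0],"delta_rot":[0,0,-0.01]},
  {"grip":255,"linear":[0,0,0],"delta_rot":[0,0,-0.02]},
])

```text
time: 8.15
ee_pos: [0.4714, 0.2284, 0.0801]
tcp_rot: [179.8, -0.0, -155.8]
wrist_force: [-10.8, 5.0, 6.4]
opening: 0.0197
grasp_force: 26.0
```

```bash
python3 o.py
```

```text
[0.4714 0.2284 0.0801] [ 179.8343   -0.0422 -155.8036] [0.7955 2.2834 0.5778] [-10.825    4.9802   6.4012] 0.01968527192956409 26.002810299396515 1.5670062545597776 0.5242319405078888
```

Emit:
play_rows([
  {"grip":255,"linear":[0,0,0],"delta_rot":[0,0,-0.006]},
  {"grip":255,"linear":[0,0,0],"delta_rot":[0,0,-0.006]},
])

```text
time: 8.35
ee_pos: [0.4713, 0.2284, 0.0801]
tcp_rot: [179.8, -0.0, -156.1]
wrist_force: [-10.4, 5.2, 7.7]
opening: 0.0196
grasp_force: 27.3
```

```bash
python3 o.py
```

```text
[0.4713 0.2284 0.0801] [ 179.8382   -0.0464 -156.1203] [0.8428 2.0243 0.7184] [-10.4114   5.2213   7.717 ] 0.019604133324132435 27.302985191345215 1.8882733994596281 0.8035712130367756
```

The moment rose from 0.26 to 0.72 N m over about 0.02 rad, so that is the stop, at t≈1.2. I'll unload slightly, release and lift.

Emit:
play_rows([
  {"grip":255,"linear":[0,0,0],"delta_rot":[0,0,0.012]},
  {"grip":60,"linear":[0,0,0],"delta_rot":[0,0,0.012]},
  {"grip":60,"linear":[0,0,0],"delta_rot":[0,0,0.012]},
  {"grip":60,"linear":[0,0,0],"delta_rot":[0,0,0.012]},
  {"grip":60,"linear":[0,0,0],"delta_rot":[0,0,0.012]},
  {"grip":60,"linear":[0,0,1.5],"delta_rot":[0,0,0.012]},
  {"grip":60,"linear":[0,0,3],"delta_rot":[0,0,0.012]},
  {"grip":60,"linear":[0,0,5],"delta_rot":[0,0,0.012]},
  {"grip":60,"linear":[0,0,6],"delta_rot":[0,0,0.012]},
  {"grip":60,"linear":[0,0,6],"delta_rot":[0,0,0.012]},
])

```text
time: 9.35
ee_pos: [0.4735, 0.2278, 0.1417]
tcp_rot: [180.0, 0.2, -155.5]
wrist_force: [0.2, 0.3, 0.2]
opening: 0.0654
grasp_force: 0.0
```

```bash
python3 - <<'E'
import o
from h import *
p=bot.camera("side");save(p,"s3.png",(330,150,450,270),5); 
for n in("side","top"):
    w=cloud(bot.camera(n)).reshape(-1,3)
    for nm,c in(("iso",(.4728,.2276)),("sel",(.4906,.1293))):
        q=w[(np.hypot(w[:,0]-c[0],w[:,1]-c[1])<.042)&(w[:,2]>.095)&(w[:,2]<.11)]
        print(n,nm,len(q),cv2.minAreaRect(q[:,:2].astype(np.float32)) if len(q)>5 else"")
E
```

```text
[0.4735 0.2278 0.1417] [ 179.9968    0.2118 -155.5248] [ 0.0012 -0.001  -0.0068] [0.213  0.2552 0.205 ] 0.06536938431911449 0.0 1.2174449259111213 0.0005279491233523004
side iso 135 ((0.4743533730506897, 0.22703693807125092), (0.0740966945886612, 0.020416676998138428), 24.363216400146484)
side sel 72 ((0.49199479818344116, 0.12900841236114502), (0.04802175611257553, 0.016555041074752808), 38.52583694458008)
top iso 98 ((0.4552328586578369, 0.22106613218784332), (0.03846725448966026, 0.020834460854530334), 26.610408782958984)
top sel 91 ((0.4887099266052246, 0.12943772971630096), (0.0459078773856163, 0.015746481716632843), 37.06410598754883)
```

View pics/s3.png

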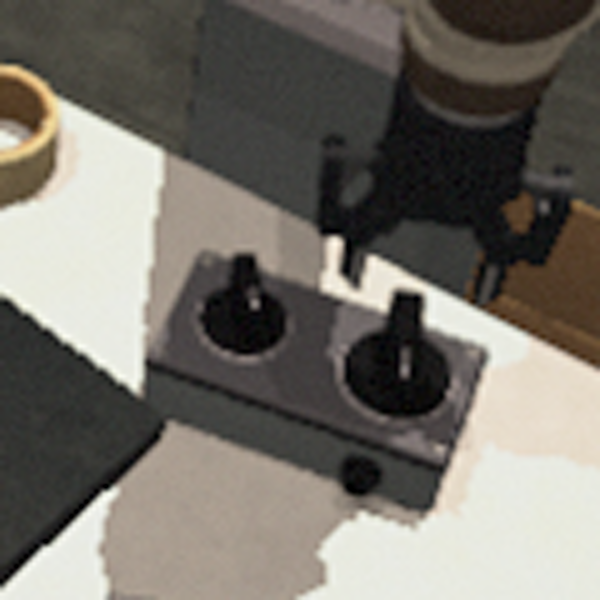

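The isolator now stands at 24.4° with the selector untouched; the view shows the open gripper above it at crop pixel (430, 230). Next I'll move to the selector and grip it.

Emit:
play_rows([
  {"grip":60,"linear":[0.4,-2.5,0],"delta_rot":[0,0,0.06]},
  {"grip":60,"linear":[0.8,-5,0],"delta_rot":[0,0,0.12]},
  {"grip":60,"linear":[1.3,-7.5,0],"delta_rot":[0,0,0.18]},
  {"grip":60,"linear":[1.7,-9.85,0],"delta_rot":[0,0,0.223]},
  {"grip":60,"linear":[1.7,-9.85,0],"delta_rot":[0,0,0.223]},
  {"grip":60,"linear":[1.7,-9.85,0],"delta_rot":[0,0,0.223]},
])

```text
time: 10.1
ee_pos: [0.4893, 0.1286, 0.1386]
tcp_rot: [180.0, -0.0, -142.9]
wrist_force: [0.0, 0.4, 0.4]
opening: 0.065
grasp_force: 0.0
```

```bash
python3 o.py
```

```text
[0.4893 0.1286 0.1386] [ 179.9633   -0.0495 -142.8601] [ 0.0021 -0.0068 -0.0282] [0.0255 0.3993 0.4209] 0.06500768891774489 0.0 -22.42127134770123 -0.19075296353548765
```

Emit:
play_rows([
  {"grip":60,"linear":[0.12,0.06,-1.5],"delta_rot":[0,0,0]},
  {"grip":60,"linear":[0.12,0.06,-3],"delta_rot":[0,0,0]},
  {"grip":60,"linear":[0.12,0.06,-4.5],"delta_rot":[0,0,0]},
  {"grip":60,"linear":[0.12,0.06,-5.9],"delta_rot":[0,0,0]},
  {"grip":60,"linear":[0.12,0.06,-5.9],"delta_rot":[0,0,0]},
  {"grip":255,"linear":[0.12,0.06,-5.9],"delta_rot":[0,0,0]},
  {"grip":255,"linear":[0.12,0.06,-5.9],"delta_rot":[0,0,0]},
  {"grip":255,"linear":[0.12,0.06,-5.9],"delta_rot":[0,0,0]},
  {"grip":255,"linear":[0.12,0.06,-5.9],"delta_rot":[0,0,0]},
  {"grip":255,"linear":[0.12,0.06,-5.9],"delta_rot":[0,0,0]},
], force=22)

```text
time: 11.1
ee_pos: [0.4906, 0.1305, 0.0812]
tcp_rot: [179.9, 0.1, -142.7]
wrist_force: [-3.9, 5.5, 3.8]
opening: 0.0157
grasp_force: 26.0
```

```bash
python3 o.py
```

```text
[0.4906 0.1305 0.0812] [ 179.8931    0.0886 -142.7069] [ 1.0985  0.8501 -0.0302] [-3.8567  5.4611  3.8385] 0.015666061170985027 25.965050160884857 -22.4756690566426 -0.0003828538228844991
```

Emit:
play_rows([
  {"grip":255,"linear":[0,0,0],"delta_rot":[0,0,-0.02]},
  {"grip":255,"linear":[0,0,0],"delta_rot":[0,0,-0.04]},
  {"grip":255,"linear":[0,0,0],"delta_rot":[0,0,-0.06]},
  {"grip":255,"linear":[0,0,0],"delta_rot":[0,0,-0.08]},
])

```text
time: 11.5
ee_pos: [0.4906, 0.1305, 0.0812]
tcp_rot: [179.9, 0.1, -147.3]
wrist_force: [-4.3, 5.6, 5.0]
opening: 0.0155
grasp_force: 26.0
```

```bash
python3 o.py
```

```text
[0.4906 0.1305 0.0812] [ 179.8925    0.0803 -147.3242] [1.0459 0.8313 0.1607] [-4.2791  5.5595  4.9622] 0.015529434344521871 26.042297780513763 -17.85356627499287 -0.2182520180940628
```

Emit:
play_rows([
  {"grip":255,"linear":[0,0,0],"delta_rot":[0,0,-0.015]},
  {"grip":255,"linear":[0,0,0],"delta_rot":[0,0,-0.03]},
])

```text
time: 11.7
ee_pos: [0.4905, 0.1305, 0.0812]
tcp_rot: [179.9, 0.1, -149.0]
wrist_force: [-4.5, 6.4, 4.3]
opening: 0.0158
grasp_force: 26.0
```

```bash
python3 o.py
```

```text
[0.4905 0.1305 0.0812] [ 179.8902    0.072  -149.0315] [1.0143 0.9074 0.1345] [-4.5423  6.4253  4.2747] 0.015750166428453248 26.041477024555206 -16.145908388352126 -0.1319832494482398
```

Emit:
play_rows([
  {"grip":255,"linear":[0,0,0],"delta_rot":[0,0,-0.01]},
  {"grip":255,"linear":[0,0,0],"delta_rot":[0,0,-0.02]},
])

```text
time: 11.9
ee_pos: [0.4905, 0.1305, 0.0812]
tcp_rot: [179.9, 0.1, -150.2]
wrist_force: [-4.8, 6.4, 3.1]
opening: 0.0156
grasp_force: 26.0
```

```bash
python3 o.py
```

```text
[0.4905 0.1305 0.0812] [ 179.8874    0.0741 -150.1643] [0.9769 0.8943 0.1252] [-4.7586  6.4224  3.1015] 0.015551358941958485 26.041173934936523 -15.011848000544736 -0.051820697262883186
```

Emit:
play_rows([
  {"grip":255,"linear":[0,0,0],"delta_rot":[0,0,-0.01]},
  {"grip":255,"linear":[0,0,0],"delta_rot":[0,0,-0.02]},
])

```text
time: 12.1
ee_pos: [0.4905, 0.1305, 0.0813]
tcp_rot: [179.9, 0.1, -151.3]
wrist_force: [-4.7, 5.7, 4.5]
opening: 0.0153
grasp_force: 26.0
```

```bash
python3 o.py
```

```text
[0.4905 0.1305 0.0813] [ 179.887     0.0722 -151.309 ] [1.0326 0.8542 0.1068] [-4.7405  5.6931  4.5077] 0.015271243319656654 26.037891805171967 -13.86630549457605 -0.05789187038317323
```

Emit:
play_rows([
  {"grip":255,"linear":[0,0,0],"delta_rot":[0,0,-0.01]},
  {"grip":255,"linear":[0,0,0],"delta_rot":[0,0,-0.02]},
])

```text
time: 12.3
ee_pos: [0.4905, 0.1305, 0.0812]
tcp_rot: [179.9, 0.1, -152.5]
wrist_force: [-5.0, 4.7, 4.4]
opening: 0.0154
grasp_force: 26.0
```

```bash
python3 o.py
```

```text
[0.4905 0.1305 0.0812] [ 179.8856    0.0691 -152.4587] [1.0117 0.8403 0.0904] [-5.025   4.7228  4.4264] 0.01540643954782136 26.03840857744217 -12.716916304611154 -0.05787439411506057
```

Emit:
play_rows([
  {"grip":255,"linear":[0,0,0],"delta_rot":[0,0,-0.02]},
  {"grip":255,"linear":[0,0,0],"delta_rot":[0,0,-0.04]},
])

```text
time: 12.5
ee_pos: [0.4905, 0.1305, 0.0812]
tcp_rot: [179.9, 0.1, -154.8]
wrist_force: [-5.0, 5.4, 4.5]
opening: 0.0155
grasp_force: 26.0
```

```bash
python3 o.py
```

```text
[0.4905 0.1305 0.0812] [ 179.8816    0.0638 -154.7698] [1.049  0.8612 0.0716] [-5.0465  5.3671  4.4535] 0.015462198378300205 26.044086813926697 -10.407115976609148 -0.2302732178941369
```

Emit:
play_rows([
  {"grip":255,"linear":[0,0,0],"delta_rot":[0,0,-0.02]},
  {"grip":255,"linear":[0,0,0],"delta_rot":[0,0,-0.04]},
])

```text
time: 12.7
ee_pos: [0.4905, 0.1305, 0.0812]
tcp_rot: [179.9, 0.1, -157.1]
wrist_force: [-5.1, 6.0, 3.9]
opening: 0.0154
grasp_force: 26.0
```

```bash
python3 o.py
```

```text
[0.4905 0.1305 0.0812] [ 179.8808    0.0581 -157.0621] [1.0719 0.912  0.087 ] [-5.1472  5.9673  3.93  ] 0.01539384486617445 26.04834347963333 -8.1132709722874 -0.21814658772200346
```

The selector is past the lock and turning freely. I'll turn most of the remaining way.

Emit:
play_rows([
  {"grip":255,"linear":[0,0,0],"delta_rot":[0,0,-0.05]},
  {"grip":255,"linear":[0,0,0],"delta_rot":[0,0,-0.1]},
  {"grip":255,"linear":[0,0,0],"delta_rot":[0,0,-0.15]},
  {"grip":255,"linear":[0,0,0],"delta_rot":[0,0,-0.2]},
  {"grip":255,"linear":[0,0,0],"delta_rot":[0,0,-0.25]},
  {"grip":255,"linear":[0,0,0],"delta_rot":[0,0,-0.3]},
  {"grip":255,"linear":[0,0,0],"delta_rot":[0,0,-0.35]},
  {"grip":255,"linear":[0,0,0],"delta_rot":[0,0,-0.4]},
  {"grip":255,"linear":[0,0,0],"delta_rot":[0,0,-0.45]},
  {"grip":255,"linear":[0,0,0],"delta_rot":[0,0,-0.5]},
])

```text
time: 13.7
ee_pos: [0.4905, 0.1306, 0.0812]
tcp_rot: [179.9, -0.0, 174.2]
wrist_force: [-4.5, 7.3, 4.0]
opening: 0.0152
grasp_force: 26.1
```

```bash
python3 o.py
```

```text
[0.4905 0.1306 0.0812] [179.8513  -0.0178 174.2294] [1.1987 1.0252 0.1237] [-4.5015  7.2955  4.0453] 0.015229150976105402 26.075160205364227 20.60246365425182 -0.6988711841404438
```

Emit:
play_rows([
  {"grip":255,"linear":[0,0,0],"delta_rot":[0,0,-0.02]},
  {"grip":255,"linear":[0,0,0],"delta_rot":[0,0,-0.04]},
  {"grip":255,"linear":[0,0,0],"delta_rot":[0,0,-0.06]},
])

```text
time: 14.0
ee_pos: [0.4904, 0.1306, 0.0812]
tcp_rot: [179.9, -0.0, 170.9]
wrist_force: [-4.5, 7.6, 5.0]
opening: 0.0155
grasp_force: 26.1
```

```bash
python3 o.py
```

```text
[0.4904 0.1306 0.0812] [179.8547  -0.033  170.8598] [1.124  1.0347 0.1263] [-4.5286  7.585   4.9692] 0.01546179290643876 26.077317595481873 23.97163691889488 -0.21646049804985523
```

Emit:
play_rows([
  {"grip":255,"linear":[0,0,0],"delta_rot":[0,0,-0.02]},
  {"grip":255,"linear":[0,0,0],"delta_rot":[0,0,-0.04]},
])

```text
time: 14.2
ee_pos: [0.4904, 0.1306, 0.0812]
tcp_rot: [179.9, -0.0, 168.6]
wrist_force: [-5.2, 6.5, 4.2]
opening: 0.0152
grasp_force: 26.1
```

```bash
python3 o.py
```

```text
[0.4904 0.1306 0.0812] [179.8508  -0.0364 168.567 ] [1.1877 1.1    0.1573] [-5.206   6.5429  4.1795] 0.015225113484277346 26.062687933444977 26.26466204507814 -0.21835433319211006
```

Emit:
play_rows([
  {"grip":255,"linear":[0,0,0],"delta_rot":[0,0,-0.01]},
  {"grip":255,"linear":[0,0,0],"delta_rot":[0,0,-0.02]},
])

```text
time: 14.4
ee_pos: [0.4904, 0.1307, 0.0812]
tcp_rot: [179.9, -0.0, 167.4]
wrist_force: [-4.5, 6.4, 4.6]
opening: 0.0159
grasp_force: 26.1
```

```bash
python3 o.py
```

```text
[0.4904 0.1307 0.0812] [179.853   -0.039  167.4481] [1.1621 1.0853 0.1359] [-4.4711  6.4075  4.6058] 0.015867928963021558 26.068663895130157 27.387507647216058 -0.0460016168653965
```

Emit:
play_rows([
  {"grip":255,"linear":[0,0,0],"delta_rot":[0,0,-0.01]},
  {"grip":255,"linear":[0,0,0],"delta_rot":[0,0,-0.02]},
])

```text
time: 14.6
ee_pos: [0.4904, 0.1307, 0.0812]
tcp_rot: [179.9, -0.0, 166.3]
wrist_force: [-4.0, 7.0, 5.1]
opening: 0.016
grasp_force: 26.1
```

```bash
python3 o.py
```

```text
[0.4904 0.1307 0.0812] [179.8524  -0.0416 166.3006] [1.1914 1.0164 0.0875] [-3.9607  7.0385  5.0685] 0.015979216224008688 26.06077641248703 28.532260764741412 -0.058095232816413045
```

Emit:
play_rows([
  {"grip":255,"linear":[0,0,0],"delta_rot":[0,0,-0.01]},
  {"grip":255,"linear":[0,0,0],"delta_rot":[0,0,-0.015]},
])

```text
time: 14.8
ee_pos: [0.4904, 0.1307, 0.0812]
tcp_rot: [179.9, -0.0, 165.4]
wrist_force: [-4.4, 7.4, 4.6]
opening: 0.0147
grasp_force: 26.1
```

```bash
python3 o.py
```

```text
[0.4904 0.1307 0.0812] [179.8539  -0.043  165.4439] [1.1456 1.071  0.1247] [-4.3914  7.4185  4.6164] 0.014749702950484469 26.06321632862091 29.39023457910088 0.0853809923864901
```

Emit:
play_rows([
  {"grip":255,"linear":[0,0,0],"delta_rot":[0,0,-0.01]},
  {"grip":255,"linear":[0,0,0],"delta_rot":[0,0,-0.012]},
])

```text
time: 15.0
ee_pos: [0.4904, 0.1306, 0.0812]
tcp_rot: [179.9, -0.0, 164.8]
wrist_force: [-5.1, 6.7, 3.8]
opening: 0.0153
grasp_force: 26.1
```

```bash
python3 o.py
```

```text
[0.4904 0.1306 0.0812] [179.855   -0.045  164.7565] [1.221  1.0214 0.1805] [-5.1373  6.6946  3.7854] 0.01527191419958503 26.061997711658478 30.075486046122176 0.16574603039771318
```

Emit:
play_rows([
  {"grip":255,"linear":[0,0,0],"delta_rot":[0,0,-0.01]},
  {"grip":255,"linear":[0,0,0],"delta_rot":[0,0,-0.01]},
])

```text
time: 15.2
ee_pos: [0.4904, 0.1306, 0.0812]
tcp_rot: [179.9, -0.0, 164.2]
wrist_force: [-5.2, 7.1, 5.4]
opening: 0.0155
grasp_force: 26.2
```

```bash
python3 o.py
```

```text
[0.4904 0.1306 0.0812] [179.8529  -0.0481 164.1907] [1.1605 1.0983 0.0954] [-5.1642  7.0697  5.372 ] 0.015458800253059969 26.157812476158142 30.64147580429722 0.29670889489352703
```

Emit:
play_rows([
  {"grip":255,"linear":[0,0,0],"delta_rot":[0,0,-0.01]},
  {"grip":255,"linear":[0,0,0],"delta_rot":[0,0,-0.01]},
])

```text
time: 15.4
ee_pos: [0.4904, 0.1307, 0.0812]
tcp_rot: [179.9, -0.0, 163.6]
wrist_force: [-5.7, 5.9, 4.5]
opening: 0.0157
grasp_force: 27.6
```

```bash
python3 o.py
```

```text
[0.4904 0.1307 0.0812] [179.8528  -0.0487 163.6383] [1.2173 1.0205 0.4223] [-5.6639  5.8796  4.5189] 0.015665105589344315 27.60659158229828 31.19823460133553 0.5362743325531483
```

The moment jumped to 0.42 N m at t≈0.96, so the selector is home. I'll unload, release and lift.

Emit:
play_rows([
  {"grip":255,"linear":[0,0,0],"delta_rot":[0,0,0.009]},
  {"grip":60,"linear":[0,0,0],"delta_rot":[0,0,0.009]},
  {"grip":60,"linear":[0,0,0],"delta_rot":[0,0,0.009]},
  {"grip":60,"linear":[0,0,0],"delta_rot":[0,0,0.009]},
  {"grip":60,"linear":[0,0,0],"delta_rot":[0,0,0.009]},
  {"grip":60,"linear":[0,0,2],"delta_rot":[0,0,0.009]},
  {"grip":60,"linear":[0,0,5],"delta_rot":[0,0,0.009]},
  {"grip":60,"linear":[0,0,9],"delta_rot":[0,0,0.009]},
  {"grip":60,"linear":[0,0,10],"delta_rot":[0,0,0.009]},
  {"grip":60,"linear":[0,0,10],"delta_rot":[0,0,0.009]},
])

```text
time: 16.4
ee_pos: [0.4917, 0.1296, 0.1821]
tcp_rot: [179.9, 0.2, 164.1]
wrist_force: [-0.6, 0.5, -0.6]
opening: 0.0652
grasp_force: 0.0
```

```bash
python3 - <<'E'
import o
from h import *
p=bot.camera("side");save(p,"s4.png",(330,150,450,270),5)
w=cloud(p).reshape(-1,3)
for nm,c in(("iso",(.4745,.227)),("sel",(.492,.129))):
    q=w[(np.hypot(w[:,0]-c[0],w[:,1]-c[1])<.042)&(w[:,2]>.095)&(w[:,2]<.11)]
    print(nm,len(q),cv2.minAreaRect(q[:,:2].astype(np.float32)))
E
```

```text
[0.4917 0.1296 0.1821] [179.9064   0.1681 164.0722] [-0.0275 -0.0291 -0.0223] [-0.572   0.5011 -0.5767] 0.06524311050933908 0.0 30.69587132742352 0.0005068654172646347
iso 137 ((0.4745689034461975, 0.22713685035705566), (0.07485940307378769, 0.02014695107936859), 24.424190521240234)
sel 78 ((0.49307236075401306, 0.12833832204341888), (0.01663251966238022, 0.048501260578632355), 75.62057495117188)
```

View pics/s4.png

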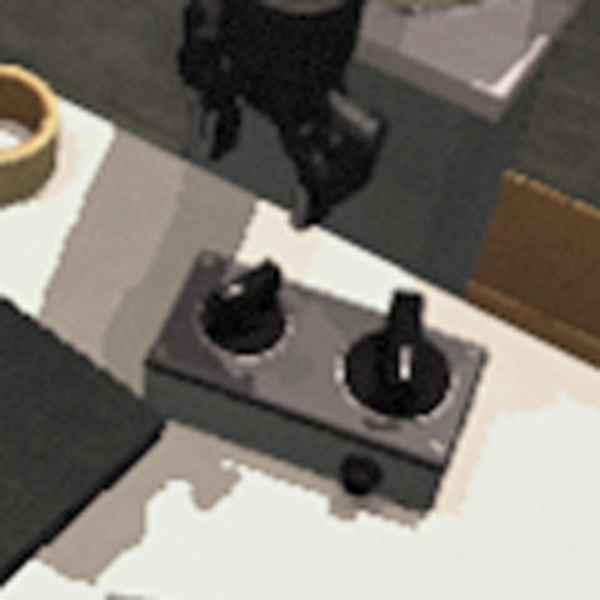

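The selector bar, at crop pixel (245, 300), is at about -14.4° (t≈0.93). The isolator is still home at 24.4° and the gripper is clear, so I'll hand in.

```bash
python3 -c "
from workcell import bot
print(bot.job_done())"
```

```text
the job is handed in; nothing more can be done
None
```

I turned the isolator to its stop (t≈1.2), then the freed selector to its own (t≈0.93–0.96). Both were felt as a rise in wrist moment and released, the gripper is clear, and the job is handed in; no verdict was returned.

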